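# Slide the pot in its drip tray between two loaded baskets to the packing pad

### The arm

A 6-joint arm with a two-finger parallel gripper is mounted at the origin on the work surface. World frame = base frame: x ahead of the robot, y to its left, z up, the work surface at z = 0. Lengths are in m, angles in degrees, forces in N, time in s.
With the tool pointing down it reaches from about 0.35 to 0.875 m from the base axis. Payload 15.5 kg.
Tool frame: the origin (TCP) lies on the centre line of the jaws, within the pads' length; the fingertips stand 8 mm ahead of it and the grasp point (between the pads) lies 11 mm behind it (env.nose_length is the distance from the TCP to the fingertips, in m); z points along the fingers, y is the direction in which the jaws open and shut (so a half turn about z gives the same grasp; the last joint's range is limited). The gripper opens to 85 mm and grips with 20 to 120 N. Pads are 22 mm wide; open, the fingers measure 114 mm over their backs; the gripper's body (76 mm by 85 mm) begins 54 mm behind the grasp point. The pads swing forward as they close: fully open they stand 13 mm farther back than shut.
Start: joints at [-77.779, 28.281, 77.091, -0, 74.628, -5.472], TCP at [0.19, -0.595, 0.239] pointing down, gripper open.
Joint ranges: [-166.48, 166.48], [-47.26, 123.95], [12.59, 153.08], [-70.14, 250.14], [6.76, 159.57], [-176.63, 176.63]. Speed limits (degrees/s): [108.29, 108.29, 147.25, 172.46, 172.46, 172.46].

### API

Orientations are given as [roll, pitch, yaw] about the fixed x, y, z axes, in that order (R = Rz(yaw) Ry(pitch) Rx(roll)).
In Python, from station import telemetry, cams, ticket, env gives the robot as it stands. The module is installed in compiled form; this text tells all that it offers.
- The arm moves only by the tool play_rows, never from a script. Its argument "targets" is a list of rows, each a list of 2 entries, a list of its own where there are three numbers: the shift along the tool's x, y, z in m, then the turn about the tool's z in degrees. In form: [[[x, y, z], spin], ...]. A call has 1 to 5 rows; each row shifts and turns the commanded pose from where the row before left it, along the tool's axes as they then stand; what a row does not reach is not made up. A row lasts 1/10 s, in which the tool goes at most 50 mm and 8.59 degrees, less where a joint would pass 70% of its speed; a pose out of reach is approached as far as the arm can. A call is refused whole if a number of a shift passes 0.05 or a number of a turn 8.59, either way. A call with a gripper value outside its range is refused whole. "jaw" is the finger opening in m, from 0 to 0.0854, set as the call begins (left out, the last holds). The fingers move at their own pace and stop on an object; the grip force is fixed at half the most. Time passes only in rows, so rows that do not move let the fingers close. It gives the time, the measured TCP pose, the force and the opening at its end, in the units of the state.
- telemetry.get_obs(): the state, without advancing time (a new reading comes with each control period).
- cams.capture(name): name is "scene" or "top"; returns the picture (400x640x3 uint8, red, green, blue); there is no depth.
- cams.calibration(name): a dict with "fov_y" (degrees; the focal length in pixels is half the picture's height over the tangent of half this angle, whatever the lens; pixels are square), "cx", "cy" (the principal point, pixels), "k1" (the pictures are not rectified: a ray, as slopes to the right and down, at radius r is drawn at 1 + k1 r^2 times it, then the intrinsics apply), "extrinsics" (4x4, takes a point from camera to world coordinates). Camera axes: x right, y down, z forward; pixel columns grow to the right and rows downward; lengths in m; the calibration is good to about 2 mm. A picture is of the moment at which its call begins. calibration takes no time and is no camera call.
- ticket.finish_job(): hands the job in, once; it reports no verdict.
The state is a dict: "clock": time; "qpos": joint angles; "joint_vel": joint speeds; "tau": joint torques, N m; "position": TCP position; "ee_rot": TCP orientation; "wrist_force": force on the tool from outside, world axes, zero at the start; "wrist_torque": the same for the moment, N m; "width": finger opening in m.
Only numpy, scipy, OpenCV 4.12 (cv2) and the standard library are available. Lean on these libraries where they do the work, as an engineer would, in place of code of your own. Each camera call takes 0.05 s, during which the arm holds its last target.

### The job

Without picking anything up, push the mint-green drip tray, with the yellow pot standing in it, along the table through the narrow gap between the two white baskets, and slide it on until the whole tray lies on the brown card packing pad on the other side. The pot rides upright in its tray all the way; leave the other pots where they stand.

Things in the scene. Friction and masses are not known exactly. Their poses are not given: they have to be found in the camera images.
- tray: Mint-green glazed rectangular drip tray, loose on the table, 100 mm (its x) by 150 mm (its y), 20 mm high, with upright 8 mm walls, corners rounded to 10 mm, floor 6 mm thick; about 450 g, it slides on the table under a push of a few newtons. Origin: centre of its underside. It goes through the gap lengthwise (its y along the gap; either end first).
- pot: Yellow glazed globe pot, open at the top, loose, standing on the tray's floor near its middle: 72 mm across the belly, foot 50 mm across, 52 mm high, so its mouth is 58 mm above the table; about 220 g. Origin: centre of its underside.
- near_basket: White slotted plastic basket full of small pots, too heavy to be shifted (treat as fixed): 160 mm (its x) by 180 mm (its y), walls 50 mm high, corners rounded to 14 mm, the pots in it reach 60 mm above the table. It stands nearer the robot. Origin: centre of its underside. Its face at +x (80 mm from the origin) is one side of the gap, and its y axis runs along the gap.
- far_basket: The same kind of basket, beyond the gap, also fixed, with its axes parallel to those of near_basket. Its face at -x (80 mm from the origin) is the other side of the gap. The gap is 107 to 111 mm wide and 180 mm long.
- pad: Packing pad: thin brown card, white tape at its corners, glued flat and level with the table (nothing to climb), 230 mm (its x) by 220 mm (its y), with its axes parallel to those of near_basket. It lies beyond one end of the gap, at the near_basket's +y or -y end; the tray starts beyond the other end. Origin: its centre.
- pink_bowl: Pink bowl, 80 mm across, 55 mm high, loose bystander. Origin: centre of its underside.
- green_pot: Dark green pot, 72 mm across, 62 mm high, loose bystander. Origin: centre of its underside.
- square_planter: Cream square planter, 74 mm wide, 62 mm high, loose bystander. Origin: centre of its underside.
- tray_corner0 (a point): Corner of the tray at its +x, +y, at the underside, 3 mm in from both outer faces.
- tray_corner1 (a point): Corner of the tray at its +x, -y, at the underside, 3 mm in from both outer faces.
- tray_corner2 (a point): Corner of the tray at its -x, +y, at the underside, 3 mm in from both outer faces.
- tray_corner3 (a point): Corner of the tray at its -x, -y, at the underside, 3 mm in from both outer faces.
Things that resemble listed ones, but are neither listed nor needed, are in the scene too. What is shaped like the pot but blue is not meant. There is more than one size of the tray; the one meant has the size given above.

How it is judged (in metres and radians):
On the way:
1. the tray, lengthwise, is in the gap between the two baskets (y of tray in the frame of near_basket between -0.05 and 0.05 m and x of tray in the frame of near_basket between 0.12 and 0.15 m and angle between the y axis of tray and the y axis of near_basket, either way round below 0.2 rad and height (world z) of tray below 0.01 m), for 0.1 s.
At the end, for the whole second after the job is handed in: All four corners of the tray lie on the pad (within 5 mm), the tray flat on the table and at rest, with the pot standing upright in it; the other pots are within 20 mm of where they stood (x of tray_corner0 in the frame of pad between -0.117 and 0.117 m and y of tray_corner0 in the frame of pad between -0.112 and 0.112 m and x of tray_corner1 in the frame of pad between -0.117 and 0.117 m and y of tray_corner1 in the frame of pad between -0.112 and 0.112 m and x of tray_corner2 in the frame of pad between -0.117 and 0.117 m and y of tray_corner2 in the frame of pad between -0.112 and 0.112 m and x of tray_corner3 in the frame of pad between -0.117 and 0.117 m and y of tray_corner3 in the frame of pad between -0.112 and 0.112 m and distance of each of pink_bowl, green_pot, square_planter from where it was at the start of the episode below 0.02 m and height (world z) of tray below 0.006 m and angle between tray's own z axis and vertical below 0.05 rad and linear speed of tray below 0.02 m/s and angle between pot's own z axis and vertical below 0.1 rad and z of pot in the frame of tray between 0.002 and 0.01 m and horizontal distance between pot and tray below 0.06 m and linear speed of pot below 0.03 m/s); the robot touches nothing.
It fails at once if the tray is lifted (15 mm) or tipped (height (world z) of tray above 0.015 m or angle between tray's own z axis and vertical above 0.2 rad).
It fails at once if the pot is lifted (20 mm off the tray's floor) or tipped over (z of pot in the frame of tray above 0.026 m or angle between pot's own z axis and vertical above 0.5 rad).
It fails at once if the pink bowl is knocked over, lifted or pushed away (more than 20 mm) (distance of pink_bowl from where it was at the start of the episode above 0.02 m or angle between pink_bowl's own z axis and vertical above 0.4 rad).
It fails at once if the dark green pot is knocked over, lifted or pushed away (more than 20 mm) (distance of green_pot from where it was at the start of the episode above 0.02 m or angle between green_pot's own z axis and vertical above 0.4 rad).
It fails at once if the cream square planter is knocked over, lifted or pushed away (more than 20 mm) (distance of square_planter from where it was at the start of the episode above 0.02 m or angle between square_planter's own z axis and vertical above 0.4 rad).
It also fails if it takes over 72 s, if anything falls off the work surface, if the arm or the gripper's body presses on something with over 40 N, if the wrist force passes 120 N, or if a joint passes its speed limit or range.

## Working session

There is one attempt and no reset: what is moved stays moved. The work goes in short steps, Python scripts to look and compute and a tool call to move; the robot and the scene stay as the last step left them, time stands still between calls to the robot, and variables do not carry over. Pictures are saved under pics/ and viewed, and the job is handed in when it is done.

Besides the shell and the picture viewer there is one more tool, called after ">>>" as name(argument=value, ...), one argument or row to a line, values as JSON. play_rows: Moves the arm, as the interface text tells. Its arguments: {"type":"object","properties":{"targets":{"type":"array","items":{"type":"array"}},"jaw":{"type":"number"}},"required":["targets"]}

```bash
mkdir -p pics
python3 - <<'E'
from station import telemetry, cams, env
import cv2,numpy as np
np.set_printoptions(precision=4,suppress=True)
for n in("scene","top"):
    cv2.imwrite(f"pics/{n}0.png",cams.capture(n)[:,:,::-1]); print(cams.calibration(n))
print(telemetry.get_obs(),env.nose_length)
E
```

```text
{'fov_y': 46.228262754366675, 'cx': 316.65176655732176, 'cy': 195.9862966749334, 'k1': -0.04921938376676957, 'extrinsics': array([[-0.6826,  0.5137, -0.5198,  1.232 ],
       [ 0.7306,  0.4973, -0.4679,  0.5938],
       [ 0.0182, -0.6991, -0.7148,  1.0217],
       [ 0.    ,  0.    ,  0.    ,  1.    ]])}
{'fov_y': 57.93360157383538, 'cx': 313.5260328791637, 'cy': 200.38755977594457, 'k1': -0.03240194326472128, 'extrinsics': array([[-0.008 , -0.9952,  0.0979,  0.4312],
       [-1.    ,  0.0079, -0.0006, -0.0554],
       [-0.0002, -0.0979, -0.9952,  0.9103],
       [ 0.    ,  0.    ,  0.    ,  1.    ]])}
{'clock': 0.1, 'qpos': array([-77.777 ,  28.3135,  77.122 ,  -0.0006,  74.6279,  -5.4689]), 'joint_vel': array([ 0.0012, -0.0874, -0.1593, -0.0291,  0.0998, -0.0191]), 'tau': array([  0.0004, -88.3591, -38.4564,  -0.0003,   0.0052,   0.0001]), 'position': array([ 0.1899, -0.5951,  0.2387]), 'ee_rot': array([-179.9368,   -0.0055,   17.6921]), 'wrist_force': array([ 1.1719,  0.1416, -0.3454]), 'wrist_torque': array([-0.0407,  0.0012,  0.0133]), 'width': 0.08551556185302986} 0.008
```

View pics/scene0.png

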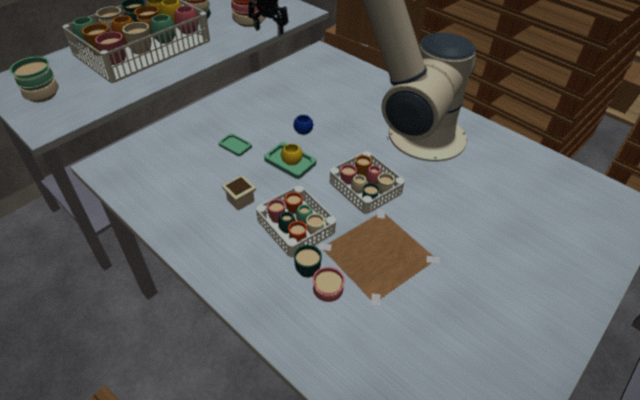

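View pics/top0.png

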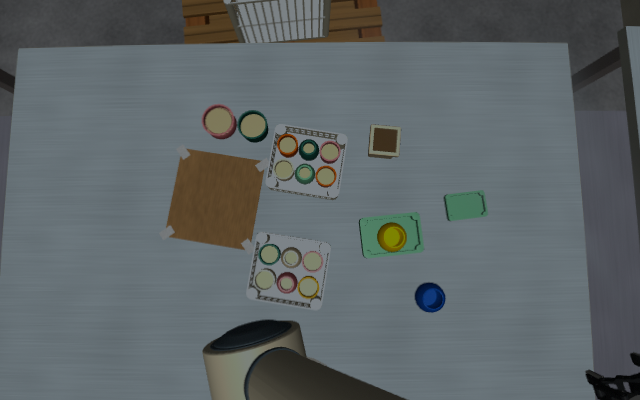

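```bash
cat > h.py <<'E'
from station import telemetry, cams, env
import cv2,numpy as np
np.set_printoptions(precision=4,suppress=True)
def ray(name,uv,z):
    c=cams.calibration(name); f=200/np.tan(np.radians(c['fov_y']/2))
    K=np.array([[f,0,c['cx']],[0,f,c['cy']],[0,0,1.]])
    uv=np.asarray(uv,float).reshape(-1,1,2)
    p=cv2.undistortPoints(uv,K,np.array([c['k1'],0,0,0,0.]))[:,0]
    T=c['extrinsics']; d=np.c_[p,np.ones(len(p))]@T[:3,:3].T; o=T[:3,3]
    s=(z-o[2])/d[:,2]; return (o+d*s[:,None])[:,:2]
def big(m):
    cs,_=cv2.findContours(m.astype(np.uint8),cv2.RETR_EXTERNAL,cv2.CHAIN_APPROX_NONE)
    return sorted(cs,key=cv2.contourArea,reverse=True)
def box(P):
    (c,s,a)=cv2.minAreaRect((np.asarray(P)*1000).astype(np.float32))
    return np.array(c)/1000,np.array(s)/1000,a
E
python3 - <<'E'
from h import *
im=cv2.imread('pics/top0.png'); 
cv2.imwrite('pics/top0c.png',cv2.resize(im[90:320,150:500],None,fx=2.28,fy=2.28,interpolation=cv2.INTER_CUBIC))
hsv=cv2.cvtColor(im,cv2.COLOR_BGR2HSV)
for n,p in dict(tray=(375,245),pad=(210,210),tab=(340,330),bask=(273,130),bask2=(255,240),yel=(392,230),small=(465,205),tape=(246,244)).items(): print(n,hsv[p[1],p[0]])
H,S,V=[hsv[...,i].astype(int) for i in range(3)]
def rep(n,m,zs,k=1):
    for c in big(m)[:k]:
        for z in zs: print(n,z,*box(ray('top',c.reshape(-1,2),z)))
rep('tray',(H>60)&(H<90)&(S>85)&(V>80),(0,.02),2)
rep('pad',(H<20)&(S>90)&(np.indices(H.shape)[0]>140)&(np.indices(H.shape)[1]<270),(0,))
E
```

```text
tray [ 73  97 129]
pad [ 16 135  91]
tab [101  34 121]
bask [101  34 120]
bask2 [103  27 132]
yel [ 31 255 131]
small [ 74 104 118]
tape [102  11 121]
tray 0 [ 0.4332 -0.2501] [0.0998 0.1526] 5.6561784744262695
tray 0.02 [ 0.4332 -0.2458] [0.0976 0.1492] 5.656196594238281
tray 0 [ 0.506  -0.4438] [0.066  0.1006] 6.93497896194458
tray 0.02 [ 0.5044 -0.4352] [0.0646 0.0984] 6.934974670410156
pad 0 [0.529  0.1946] [0.2185 0.2277] 80.17777252197266
```

View pics/top0c.png

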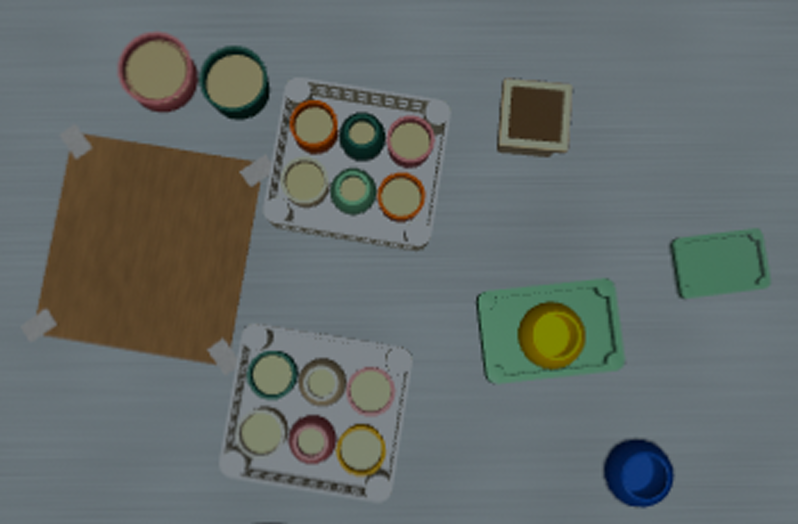

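Run:
```python
from h import *
im=cv2.imread('pics/top0.png').astype(float)
g=cv2.GaussianBlur(im.min(axis=2)-0*im[...,0],(0,0),0.7)
c=cv2.resize(im[170:260,240:350].astype(np.uint8),None,fx=7,fy=6.6,interpolation=cv2.INTER_CUBIC)
cv2.imwrite('pics/gap0.png',np.clip(c.astype(float)*1.6-60,0,255))
def edge(x0,y0,x1,y1,h,sgn,ch):
    P=[]
    for x in range(x0,x1+1):
        yc=y0+(y1-y0)*(x-x0)/(x1-x0)
        ys=np.arange(int(yc-h),int(yc+h)+1); d=sgn*(ch[ys+1,x]-ch[ys-1,x])
        i=np.argmax(d)
        if 0<i<len(d)-1 and d[i]>5:
            o=.5*(d[i-1]-d[i+1])/(d[i-1]-2*d[i]+d[i+1]); P.append((x,ys[i]+o))
    return np.array(P)
def line(P):
    for _ in range(4):
        k=np.polyfit(P[:,0],P[:,1],1); r=P[:,1]-np.polyval(k,P[:,0]); P=P[abs(r)<max(.4,2*r.std())]
    return k,len(P),r.std()
for n,a in dict(far=(278,189,330,198,5,-1),near=(268,233.5,320,242,5,1),).items():
    P=edge(*a,g); k,N,s=line(P); print(n,k,N,s)
    xs=np.array([a[0],a[2]]); 
    for z in(0,.05):
        W=ray('top',np.c_[xs,np.polyval(k,xs)],z); d=W[0]-W[1]; print(z,W.ravel(),np.degrees(np.arctan2(d[1],d[0]))-90)
```

```text
far [  0.1651 142.3882] 50 0.14414238403758634
0 [ 0.5524  0.0341  0.5294 -0.0977] -9.894522205489508
0.05 [ 0.5458  0.0292  0.524  -0.0954] -9.894522205489494
near [  0.1574 190.5106] 51 0.22711542129477513
0 [ 0.4402  0.0591  0.4188 -0.0713] -9.333211821950258
0.05 [ 0.4397  0.0528  0.4195 -0.0705] -9.333211821950258[ WARN:0@0.168] global loadsave.cpp:1063 imwrite_ Unsupported depth image for selected encoder is fallbacked to CV_8U.
```

View pics/gap0.png

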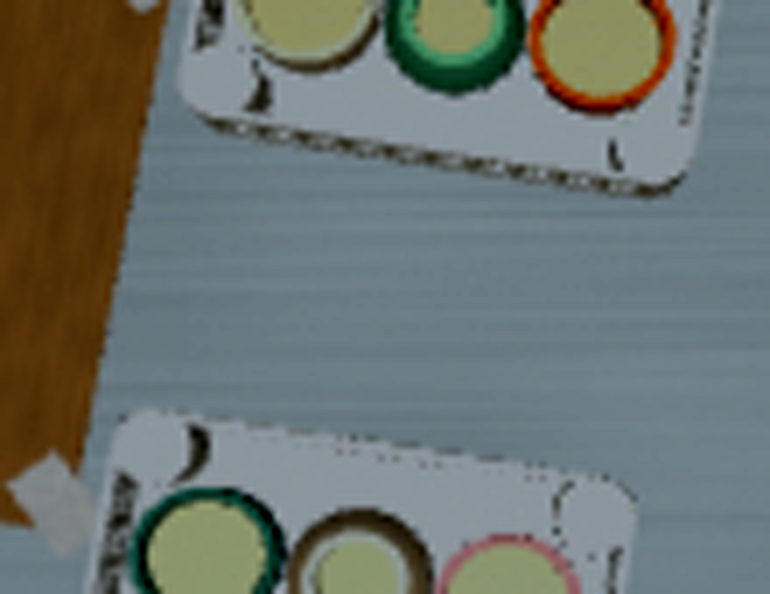

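>>> play_rows(
  targets=[
    [[0, 0, 0], 6.85],
    [[0, 0, 0], 6.85],
    [[0, 0, 0], 6.85],
    [[0, 0, 0], 6.85],
  ],
  jaw=0,
)

```text
clock: 0.5
position: [0.1899, -0.5952, 0.2389]
ee_rot: [-180.0, 0.0, -10.0]
wrist_force: [-0.2, 0.4, -0.2]
width: 0.0283
```

>>> play_rows(
  targets=[
    [[0.007, -0.034, 0], 0],
    [[0.007, -0.034, 0], 0],
    [[0.007, -0.034, 0], 0],
    [[0.007, -0.034, 0], 0],
    [[0.007, -0.034, 0], 0],
  ],
)

```text
clock: 1.0
position: [0.2533, -0.4323, 0.239]
ee_rot: [-180.0, 0.0, -9.7]
wrist_force: [0.9, 0.1, -0.4]
width: 0.0001
```

>>> play_rows(
  targets=[
    [[0.007, -0.034, 0], 0],
    [[0.007, -0.034, 0], 0],
    [[0.007, -0.034, 0], 0],
    [[0.007, -0.034, 0], 0],
    [[0.007, -0.034, 0], 0],
  ],
)

```text
clock: 1.5
position: [0.3164, -0.2707, 0.2392]
ee_rot: [-180.0, 0.0, -9.7]
wrist_force: [0.6, -1.3, -0.0]
width: -0.0002
```

>>> play_rows(
  targets=[
    [[0.007, -0.034, 0], 0],
    [[0.007, -0.034, 0], 0],
    [[0, 0, 0], 0],
    [[0, 0, 0], 0],
  ],
)

```text
clock: 1.9
position: [0.3417, -0.207, 0.2393]
ee_rot: [180.0, 0.0, -9.6]
wrist_force: [-0.6, -0.7, 0.6]
width: 0.0002
```

Down to TCP z 0.014 (fingertips 6 mm above the table).

>>> play_rows(
  targets=[
    [[0, 0, 0.045], 0],
    [[0, 0, 0.045], 0],
    [[0, 0, 0.045], 0],
    [[0, 0, 0.04], 0],
    [[0, 0, 0.03], 0],
  ],
)

```text
clock: 2.4
position: [0.3408, -0.2081, 0.0321]
ee_rot: [-180.0, 0.1, -9.8]
wrist_force: [1.1, -2.0, -0.3]
width: 0.0001
```

>>> play_rows(
  targets=[
    [[0, 0, 0.015], 0],
    [[0, 0, 0.005], 0],
    [[0, 0, 0], 0],
  ],
)

```text
clock: 2.7
position: [0.3413, -0.208, 0.0139]
ee_rot: [-180.0, 0.0, -9.8]
wrist_force: [0.1, -0.4, -0.8]
width: -0.0001
```

```bash
cat >> h.py <<'E'
def tray(name):
    im=cv2.cvtColor(cams.capture('top'),cv2.COLOR_RGB2BGR); cv2.imwrite(f'pics/{name}.png',cv2.resize(im[90:320,150:500],None,fx=2.28,fy=2.28,interpolation=cv2.INTER_CUBIC))
    hsv=cv2.cvtColor(im,cv2.COLOR_BGR2HSV);H,S,V=[hsv[...,i].astype(int) for i in range(3)]
    m=(H>60)&(H<90)&(S>85)&(V>80)
    for c in big(m)[:2]: print(*[v for z in(0,.02) for v in box(ray('top',c.reshape(-1,2),z))])
    o=telemetry.get_obs(); print(o['clock'],o['position'],o['ee_rot'],o['wrist_force'],o['width'])
E
python3 -c "
from h import *
tray('t1')"
```

```text
[ 0.5059 -0.4437] [0.0658 0.1007] 6.636602401733398 [ 0.5042 -0.4351] [0.0644 0.0984] 6.636534690856934
2.75 [ 0.3415 -0.208   0.0145] [179.9963  -0.0027  -9.7477] [ 0.3724 -0.5082  0.1915] 0.00027311441094577456
```

View pics/t1.png

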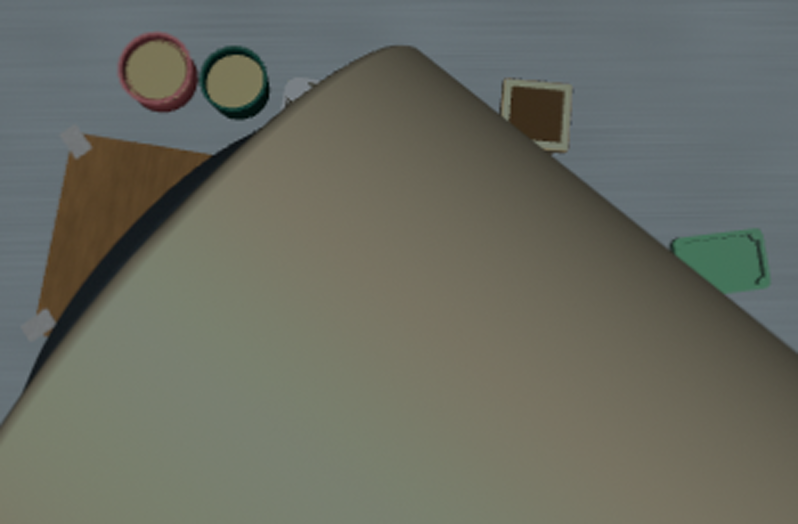

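>>> play_rows(
  targets=[
    [[0.005, 0, 0], 0],
    [[0.005, 0, 0], 0],
    [[0.003, 0, 0], 0],
    [[0.002, 0, 0], 0],
    [[0.002, 0, 0], 0],
  ],
)

```text
clock: 3.25
position: [0.3586, -0.2103, 0.0145]
ee_rot: [180.0, -0.0, -9.7]
wrist_force: [-0.0, -0.5, -0.8]
width: 0.0003
```

>>> play_rows(
  targets=[
    [[0.002, 0, 0], 0],
    [[0.002, 0, 0], 0],
    [[0.002, 0, 0], 0],
  ],
)

```text
clock: 3.55
position: [0.3643, -0.2113, 0.0143]
ee_rot: [-180.0, 0.0, -9.7]
wrist_force: [-0.5, 0.2, -0.2]
width: -0.0001
```

```bash
python3 -c "
from h import *
im=cams.capture('scene')[:,:,::-1]
cv2.imwrite('pics/s1.png',cv2.resize(im[90:290,180:420],None,fx=3,fy=3,interpolation=cv2.INTER_CUBIC))"
```

```text
(no output)
```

View pics/s1.png

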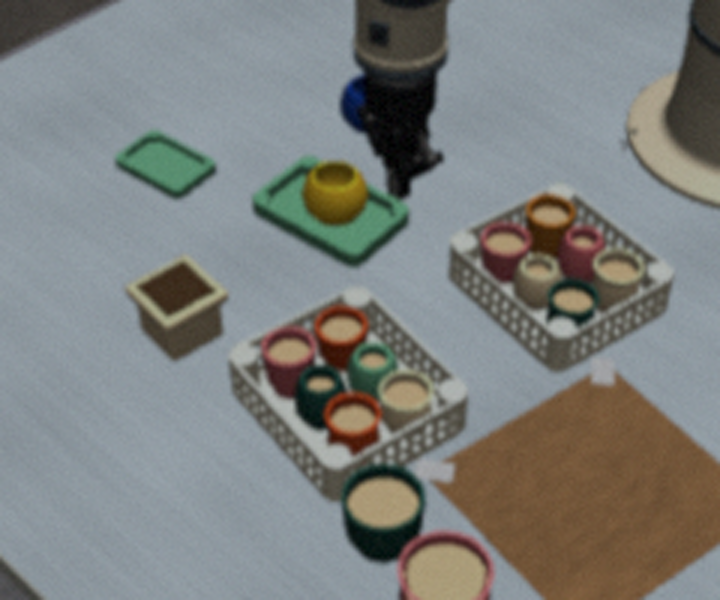

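>>> play_rows(
  targets=[
    [[0.002, 0, 0], 0],
    [[0.002, 0, 0], 0],
    [[0.002, 0, 0], 0],
    [[0.002, 0, 0], 0],
  ],
)

```text
clock: 4.0
position: [0.3714, -0.2121, 0.0142]
ee_rot: [-180.0, 0.1, -9.7]
wrist_force: [-5.5, 2.5, 2.8]
width: 0.0002
```

>>> play_rows(
  targets=[
    [[0.003, 0, 0], 0],
    [[0.004, 0, 0], 0],
    [[0.004, 0, 0], 0],
    [[0.003, 0, 0], 0],
  ],
)

```text
clock: 4.4
position: [0.3851, -0.2143, 0.0142]
ee_rot: [-179.9, 0.1, -9.7]
wrist_force: [-5.5, 2.7, 2.5]
width: 0.0003
```

```bash
cat >> h.py <<'E'
def scn(name):
    im=cv2.cvtColor(cams.capture('scene'),cv2.COLOR_RGB2BGR); cv2.imwrite(f'pics/{name}.png',cv2.resize(im[90:290,180:420],None,fx=3,fy=3,interpolation=cv2.INTER_CUBIC))
    hsv=cv2.cvtColor(im,cv2.COLOR_BGR2HSV);H,S,V=[hsv[...,i].astype(int) for i in range(3)]
    m=(H>60)&(H<90)&(S>85)&(V>60)
    for c in big(m)[:2]:
        for z in (0.01,.02):print(*box(ray('scene',c.reshape(-1,2),z)))
E
python3 -c "
from h import *
scn('s2')"
```

```text
[ 0.4421 -0.2551] [0.1068 0.151 ] 1.8327298164367676
[ 0.4499 -0.2467] [0.1057 0.1495] 1.832731008529663
[ 0.5093 -0.4353] [0.0671 0.1014] 6.185004711151123
[ 0.5165 -0.4251] [0.0665 0.1004] 6.185006618499756
```

View pics/s2.png

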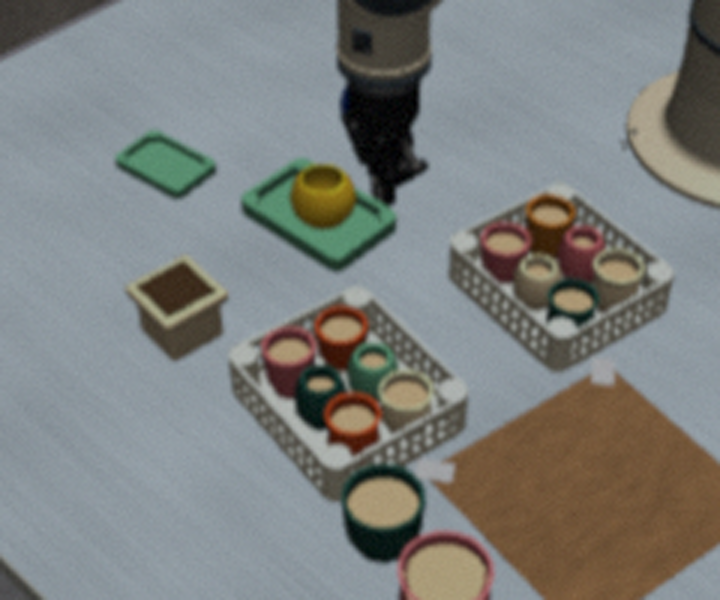

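>>> play_rows(
  targets=[
    [[-0.01, 0, 0], 0],
    [[-0.02, 0, 0], 0],
    [[0, 0, -0.035], 0],
    [[0, 0, -0.04], 0],
    [[0, 0, -0.045], 0],
  ],
)

```text
clock: 4.95
position: [0.3552, -0.2096, 0.1351]
ee_rot: [-180.0, 0.1, -9.7]
wrist_force: [1.0, -1.0, -0.6]
width: 0.0003
```

>>> play_rows(
  targets=[
    [[0, 0.03, 0], -8.2],
    [[0, 0.03, 0], -8.2],
    [[0, 0.03, 0], -8.2],
    [[0, 0.03, 0], -8.2],
    [[0, 0.03, 0], -8.2],
  ],
  jaw=0.05,
)

```text
clock: 5.45
position: [0.3727, -0.3572, 0.1342]
ee_rot: [180.0, 0.0, 31.6]
wrist_force: [-0.1, 0.3, 0.4]
width: 0.05
```

>>> play_rows(
  targets=[
    [[0, 0, 0], -8.2],
    [[0, 0, 0], -8.2],
    [[0, 0, 0], -8.2],
    [[0, 0, 0], -8.2],
    [[0, 0, 0], -8.2],
  ],
)

```text
clock: 5.95
position: [0.3729, -0.3558, 0.1341]
ee_rot: [180.0, 0.0, 72.6]
wrist_force: [0.2, -0.2, 1.6]
width: 0.05
```

>>> play_rows(
  targets=[
    [[0, 0, 0], -8.0],
    [[0, 0, 0], 0],
  ],
)

```text
clock: 6.15
position: [0.3729, -0.3558, 0.1341]
ee_rot: [180.0, 0.0, 80.4]
wrist_force: [-1.1, -0.9, 0.0]
width: 0.0503
```

```bash
python3 -c "
from h import *
tray('t3');scn('s3')"
```

```text
[ 0.4465 -0.2561] [0.0998 0.1521] 1.4965959787368774 [ 0.4462 -0.2517] [0.0976 0.1488] 1.4965870380401611
[ 0.5059 -0.4435] [0.0658 0.1011] 6.639045238494873 [ 0.5043 -0.4349] [0.0643 0.0988] 6.6390380859375
6.2 [ 0.373  -0.3558  0.1341] [179.9969   0.002   80.1124] [ 0.2583 -0.694   0.0763] 0.05027011867701418
[ 0.4457 -0.2551] [0.1003 0.151 ] 2.1987202167510986
[ 0.4535 -0.2467] [0.0993 0.1495] 2.198695659637451
[ 0.5096 -0.4355] [0.0675 0.1005] 6.185004234313965
[ 0.5167 -0.4253] [0.0669 0.0995] 6.1850056648254395
```

View pics/t3.png

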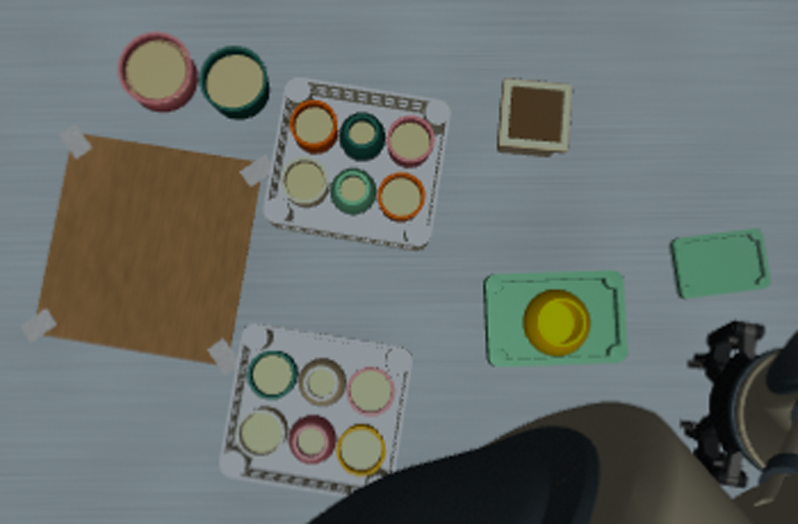

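>>> play_rows(
  targets=[
    [[0.002, 0.025, 0], 0],
    [[0.002, 0.026, 0], 0],
    [[0, 0, 0.045], 0],
    [[0, 0, 0.04], 0],
    [[0, 0, 0.025], 0],
  ],
)

```text
clock: 6.75
position: [0.4237, -0.3597, 0.0218]
ee_rot: [-179.9, -0.1, 80.1]
wrist_force: [-0.8, -0.5, -0.5]
width: 0.05
```

>>> play_rows(
  targets=[
    [[0, 0, 0.01], 0],
    [[0, 0, 0], 0],
  ],
)

```text
clock: 6.95
position: [0.4239, -0.3602, 0.0135]
ee_rot: [-179.9, -0.1, 80.2]
wrist_force: [0.1, 0.2, 0.6]
width: 0.0501
```

```bash
python3 -c "
from h import *
tray('t4')"
```

```text
[ 0.5925 -0.0334] [0.0383 0.0388] 89.53852081298828 [ 0.589  -0.0339] [0.0375 0.0379] 89.53797149658203
[0.3703 0.0395] [0.0018 0.007 ] 44.53483963012695 [0.3716 0.0374] [0.0017 0.0068] 44.534915924072266
7.0 [ 0.4244 -0.3607  0.0146] [-179.9945   -0.0048   80.1944] [-1.0265  0.2015 -0.272 ] 0.05003836654045033
```

View pics/t4.png

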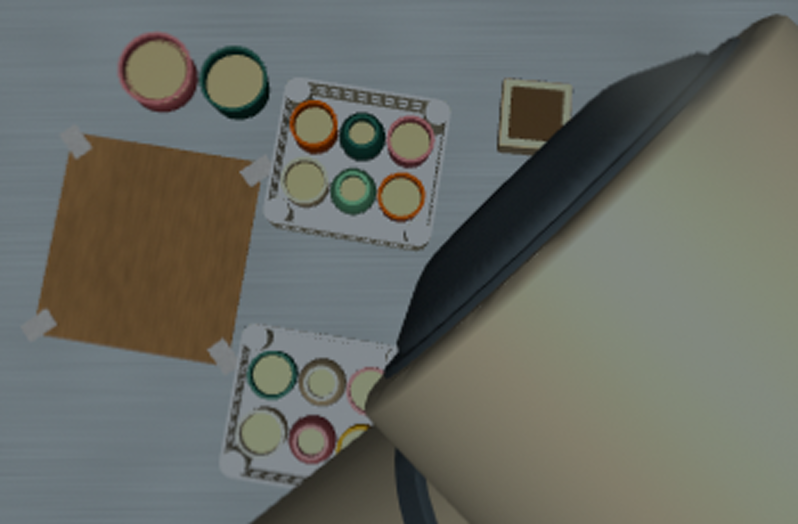

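>>> play_rows(
  targets=[
    [[0.003, 0, 0], 0],
    [[0.004, 0, 0], 0],
    [[0.004, 0, 0], 0],
    [[0.003, 0, 0], 0],
    [[0.003, 0, 0], 0],
  ],
)

```text
clock: 7.5
position: [0.4274, -0.3435, 0.0146]
ee_rot: [180.0, 0.0, 80.3]
wrist_force: [0.5, 0.4, -0.0]
width: 0.0502
```

>>> play_rows(
  targets=[
    [[0.003, 0, 0], 0],
    [[0.003, 0, 0], 0],
    [[0.003, 0, 0], 0],
    [[0.003, 0, 0], 0],
  ],
)

```text
clock: 7.9
position: [0.4294, -0.3322, 0.0144]
ee_rot: [180.0, 0.0, 80.3]
wrist_force: [-2.2, -4.6, 1.2]
width: 0.0504
```

>>> play_rows(
  targets=[
    [[0.003, 0, 0], 0],
    [[0.003, 0, 0], 0],
    [[0.003, 0, 0], 0],
    [[0.002, 0, 0], 0],
  ],
)

```text
clock: 8.3
position: [0.4312, -0.3212, 0.0143]
ee_rot: [180.0, 0.0, 80.3]
wrist_force: [-2.1, -4.7, 2.4]
width: 0.05
```

```bash
python3 -c "
from h import *
scn('s5')"
```

```text
[ 0.4531 -0.24  ] [0.1546 0.1013] 86.95124816894531
[ 0.4608 -0.2317] [0.1531 0.1003] 86.95124816894531
[ 0.5094 -0.4354] [0.0671 0.1017] 6.185004711151123
[ 0.5165 -0.4253] [0.0665 0.1007] 6.185006618499756
```

View pics/s5.png

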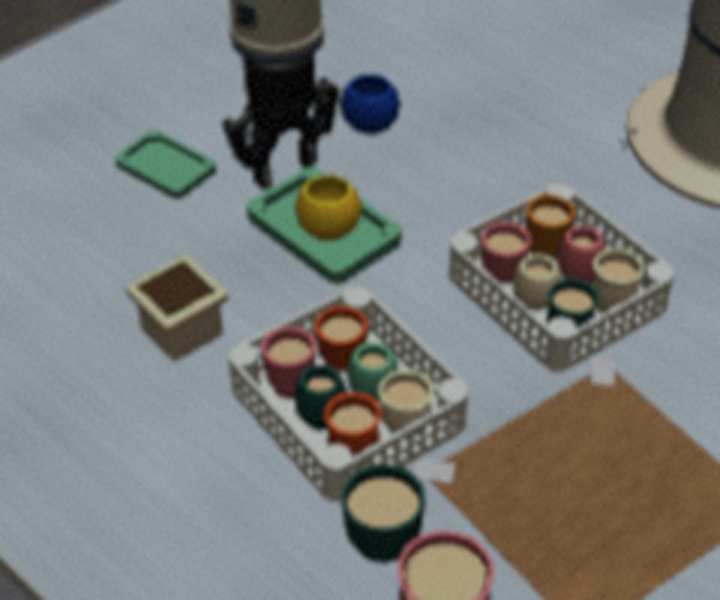

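Run:
```python
from h import *
# planter rim corners in t3 crop
P=np.array([(503,78),(573,82),(568,154),(498,150)])/2.28+[150,90]
print(ray('top',P,.062))
```

```text
[[ 0.6984 -0.1952]
 [ 0.6937 -0.2694]
 [ 0.6161 -0.2615]
 [ 0.6208 -0.188 ]]
```

>>> play_rows(
  targets=[
    [[-0.008, 0, 0], 0],
    [[-0.012, 0, 0], 0],
    [[0, 0, -0.035], 0],
    [[0, 0, -0.045], 0],
    [[0, 0, -0.045], 0],
  ],
  jaw=0.05,
)

```text
clock: 8.85
position: [0.4272, -0.3415, 0.1405]
ee_rot: [-179.9, -0.0, 80.2]
wrist_force: [0.6, -1.6, 0.3]
width: 0.0501
```

>>> play_rows(
  targets=[
    [[0, 0, 0], 0],
    [[0, 0, 0], 0],
  ],
  jaw=0.0,
)

```text
clock: 9.05
position: [0.428, -0.342, 0.1403]
ee_rot: [179.9, 0.1, 80.3]
wrist_force: [0.2, -0.4, -0.1]
width: 0.0218
```

```bash
python3 -c "
from h import *
tray('t6')
scn('s6')"
```

```text
[ 0.4549 -0.2382] [0.1517 0.0998] 87.55264282226562 [ 0.4544 -0.2342] [0.1484 0.0976] 87.55265808105469
[ 0.5064 -0.4436] [0.0653 0.101 ] 7.056582927703857 [ 0.5047 -0.435 ] [0.0639 0.0988] 7.056557655334473
9.1 [ 0.4274 -0.3414  0.1392] [179.9926  -0.0004  80.2572] [-0.3958 -0.3537 -0.8834] 0.014033014888423333
[ 0.4539 -0.2381] [0.1513 0.1003] 88.2554931640625
[ 0.4616 -0.2299] [0.1498 0.0993] 88.25552368164062
[ 0.5093 -0.4346] [0.0671 0.1017] 6.185004711151123
[ 0.5164 -0.4244] [0.0665 0.1007] 6.185006618499756
```

View pics/t6.png

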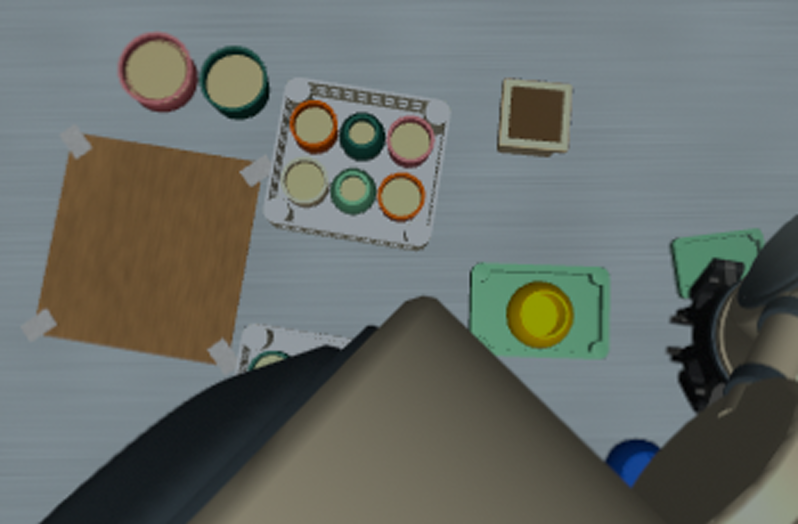

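View pics/s6.png

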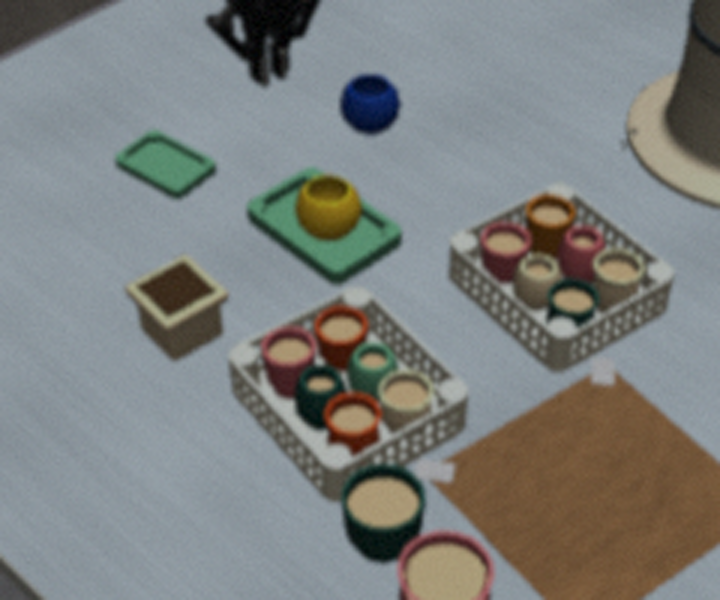

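>>> play_rows(
  targets=[
    [[0.016, 0.025, 0], 0],
    [[0.016, 0.025, 0], 0],
    [[0.016, 0.025, 0], 0],
    [[0.016, 0.025, 0], 0],
    [[0, 0, 0], 0],
  ],
)

```text
clock: 9.65
position: [0.5394, -0.2932, 0.1376]
ee_rot: [-180.0, -0.1, 80.4]
wrist_force: [-0.5, 0.0, 0.2]
width: 0.0002
```

>>> play_rows(
  targets=[
    [[0, 0, 0.045], 0],
    [[0, 0, 0.04], 0],
    [[0, 0, 0.03], 0],
    [[0, 0, 0.01], 0],
    [[0, 0, 0], 0],
  ],
)

```text
clock: 10.15
position: [0.5358, -0.2943, 0.0126]
ee_rot: [-179.8, -0.1, 80.3]
wrist_force: [0.1, -0.2, 0.6]
width: 0.0
```

>>> play_rows(
  targets=[
    [[0, -0.004, 0], 0],
    [[0, -0.004, 0], 0],
    [[0, -0.003, 0], 0],
    [[0, -0.003, 0], 0],
  ],
)

```text
clock: 10.55
position: [0.5233, -0.2925, 0.0152]
ee_rot: [179.9, 0.0, 80.3]
wrist_force: [-0.3, 0.3, -0.2]
width: 0.0001
```

>>> play_rows(
  targets=[
    [[0, -0.002, 0], 0],
    [[0, -0.002, 0], 0],
    [[0, -0.002, 0], 0],
  ],
)

```text
clock: 10.85
position: [0.5176, -0.2914, 0.0145]
ee_rot: [180.0, 0.0, 80.3]
wrist_force: [3.4, -1.2, 1.1]
width: -0.0001
```

```bash
python3 -c "
from h import *
scn('s7')"
```

```text
[ 0.4531 -0.2402] [0.1563 0.1013] 86.9344253540039
[ 0.4608 -0.232 ] [0.1548 0.1003] 86.93440246582031
[ 0.5101 -0.4356] [0.0655 0.1025] 4.231715202331543
[ 0.5172 -0.4254] [0.0648 0.1015] 4.231719493865967
```

View pics/s7.png

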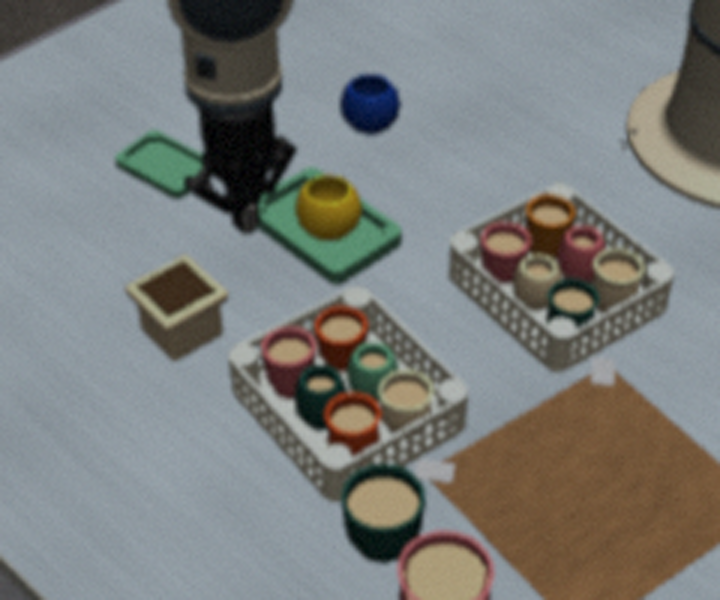

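>>> play_rows(
  targets=[
    [[0, -0.003, 0], 0],
    [[0, -0.004, 0], 0],
    [[0, -0.004, 0], 0],
    [[0, -0.003, 0], 0],
    [[0, -0.002, 0], 0],
  ],
)

```text
clock: 11.4
position: [0.5015, -0.2887, 0.0144]
ee_rot: [180.0, 0.0, 80.3]
wrist_force: [4.4, -3.1, 1.9]
width: -0.0002
```

>>> play_rows(
  targets=[
    [[0, 0.008, 0], 0],
    [[0, 0.015, 0], 0],
    [[0, 0.01, -0.04], 0],
    [[0, 0, -0.045], 0],
    [[0, 0, -0.045], 0],
  ],
)

```text
clock: 11.9
position: [0.534, -0.2934, 0.1453]
ee_rot: [-179.9, -0.1, 80.3]
wrist_force: [0.7, -0.7, 0.8]
width: 0.0
```

```bash
python3 -c "
from h import *
tray('t8')
scn('s8')"
```

```text
[ 0.4471 -0.2126] [0.1149 0.0996] 81.37419891357422 [ 0.4468 -0.2092] [0.1124 0.0974] 81.37421417236328
[ 0.5912 -0.0334] [0.0383 0.0414] 89.56885528564453 [ 0.5877 -0.0339] [0.0375 0.0404] 89.56893920898438
11.95 [ 0.5366 -0.2952  0.1527] [179.6384   0.1609  80.3149] [ 3.6782 -2.253   9.7702] 0.00023483431368418988
[ 0.4441 -0.2306] [0.1523 0.101 ] 82.7830810546875
[ 0.4518 -0.2225] [0.1508 0.1   ] 82.78309631347656
[ 0.5093 -0.4345] [0.0671 0.1019] 6.185004711151123
[ 0.5164 -0.4244] [0.0665 0.1009] 6.185006618499756
```

View pics/t8.png

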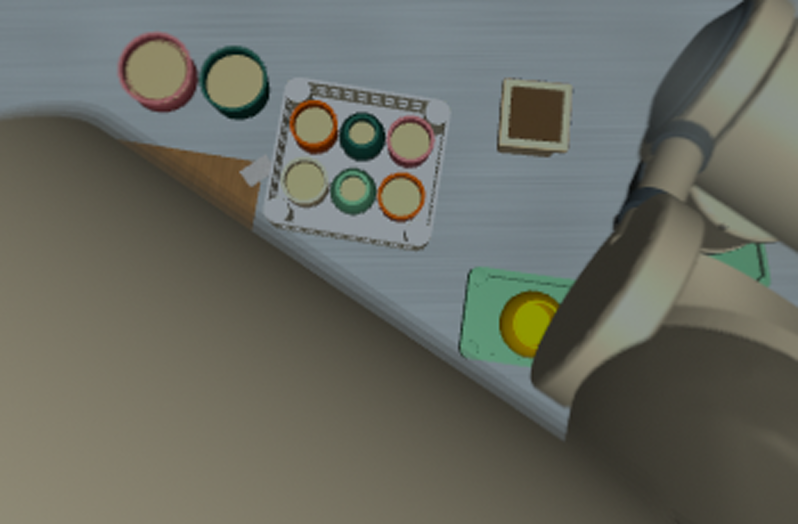

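>>> play_rows(
  targets=[
    [[-0.015, -0.025, 0], 0],
    [[-0.015, -0.025, 0], 0],
    [[-0.015, -0.025, 0], 0],
    [[-0.014, -0.025, 0], 0],
    [[0, 0, 0], 0],
  ],
  jaw=0.05,
)

```text
clock: 12.5
position: [0.4228, -0.3355, 0.1438]
ee_rot: [-179.8, -0.1, 80.2]
wrist_force: [0.2, 1.4, -0.3]
width: 0.05
```

```bash
python3 -c "
from h import *
tray('t9')
scn('s9')"
```

```text
[ 0.4446 -0.2311] [0.1522 0.1002] 81.51234436035156 [ 0.4443 -0.2273] [0.1488 0.098 ] 81.51234436035156
[ 0.5074 -0.4432] [0.0632 0.1006] 7.056583404541016 [ 0.5058 -0.4347] [0.0618 0.0984] 7.056557655334473
12.55 [ 0.4244 -0.3354  0.144 ] [-179.9072   -0.0654   80.1852] [0.1098 0.8485 0.2624] 0.05003674932064559
[ 0.4435 -0.2309] [0.151  0.0999] 82.07830810546875
[ 0.4513 -0.2227] [0.1495 0.0989] 82.07826232910156
[ 0.5094 -0.4355] [0.0671 0.1005] 6.185004711151123
[ 0.5165 -0.4254] [0.0665 0.0995] 6.185006618499756
```

View pics/t9.png

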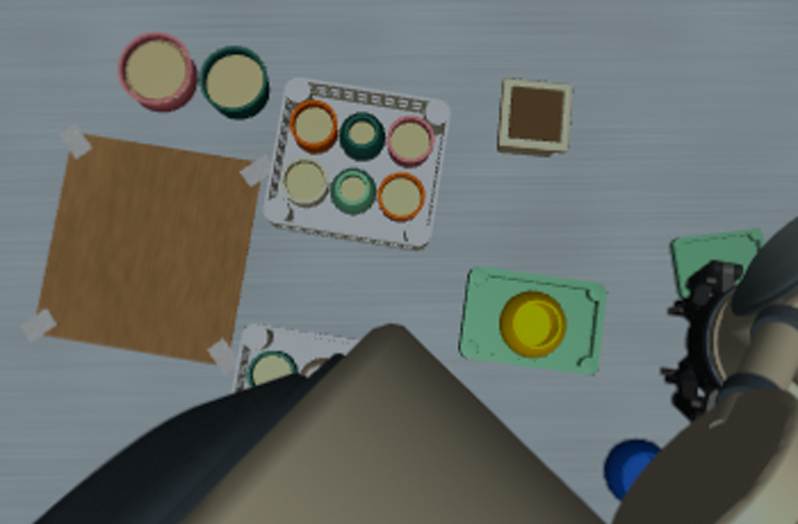

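>>> play_rows(
  targets=[
    [[0, 0.002, 0.045], 0],
    [[0, 0, 0.045], 0],
    [[0, 0, 0.03], 0],
    [[0, 0, 0.01], 0],
    [[0, 0, 0], 0],
  ],
)

```text
clock: 13.1
position: [0.4278, -0.335, 0.0133]
ee_rot: [-179.9, -0.1, 80.3]
wrist_force: [0.2, 0.4, 0.4]
width: 0.0503
```

>>> play_rows(
  targets=[
    [[0.004, 0, 0], 0],
    [[0.005, 0, 0], 0],
    [[0.004, 0, 0], 0],
    [[0.003, 0, 0], 0],
    [[0.003, 0, 0], 0],
  ],
)

```text
clock: 13.6
position: [0.4311, -0.3168, 0.0148]
ee_rot: [180.0, 0.0, 80.3]
wrist_force: [0.7, -0.2, 0.3]
width: 0.0504
```

>>> play_rows(
  targets=[
    [[0.003, 0, 0], 0],
    [[0.003, 0, 0], 0],
    [[0.004, 0, 0], 0],
    [[0.005, 0, 0], 0],
    [[0.005, 0, 0], 0],
  ],
)

```text
clock: 14.1
position: [0.4346, -0.2978, 0.0144]
ee_rot: [179.9, 0.1, 80.3]
wrist_force: [0.6, -4.2, 0.9]
width: 0.05
```

>>> play_rows(
  targets=[
    [[0.005, 0, 0], 0],
    [[0.005, 0, 0], 0],
    [[0.005, 0, 0], 0],
    [[0.004, 0, 0], 0],
    [[0.003, 0, 0], 0],
  ],
)

```text
clock: 14.6
position: [0.4383, -0.2759, 0.0144]
ee_rot: [180.0, 0.0, 80.3]
wrist_force: [-0.9, -6.5, 2.2]
width: 0.0503
```

```bash
python3 -c "
from h import *
scn('s10')
tray('t10')"
```

```text
[ 0.4507 -0.1974] [0.1565 0.1012] 80.32568359375
[ 0.4585 -0.1896] [0.1549 0.1002] 80.32566833496094
[ 0.5094 -0.4357] [0.0669 0.1005] 6.481207370758057
[ 0.5166 -0.4255] [0.0662 0.0995] 6.481171131134033
14.7 [ 0.4381 -0.2755  0.0144] [179.9802   0.0086  80.3013] [ 0.2942 -1.4148  0.2537] 0.049713502020884794
```

View pics/s10.png

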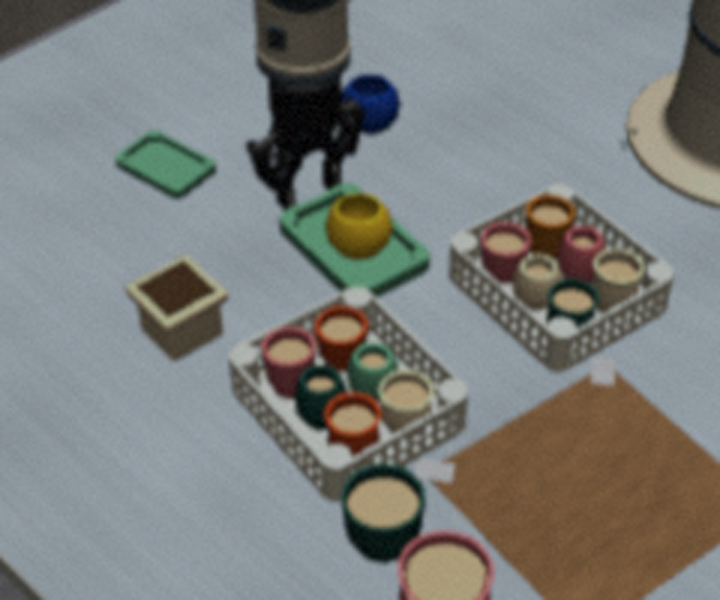

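View pics/t10.png

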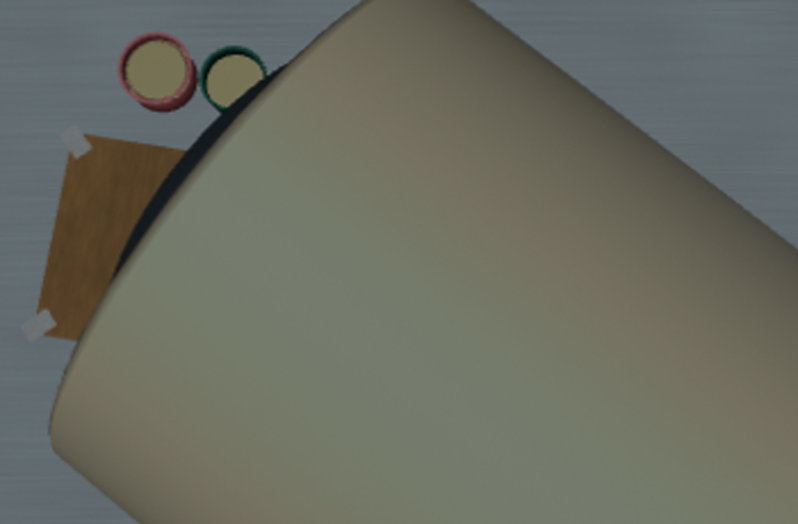

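>>> play_rows(
  targets=[
    [[0.003, 0, 0], 0],
    [[0.004, 0, 0], 0],
    [[0.005, 0, 0], 0],
    [[0.005, 0, 0], 0],
    [[0.005, 0, 0], 0],
  ],
)

```text
clock: 15.2
position: [0.4418, -0.2541, 0.0143]
ee_rot: [180.0, 0.0, 80.3]
wrist_force: [-0.4, -4.7, 1.0]
width: 0.0501
```

>>> play_rows(
  targets=[
    [[0.005, 0, 0], 0],
    [[0.005, 0, 0], 0],
    [[0.005, 0, 0], 0],
    [[0.004, 0, 0], 0],
    [[0.003, 0, 0], 0],
  ],
)

```text
clock: 15.7
position: [0.4454, -0.2322, 0.0143]
ee_rot: [180.0, 0.0, 80.3]
wrist_force: [-0.8, -5.4, 1.0]
width: 0.05
```

```bash
python3 -c "
from h import *
scn('s11')"
```

```text
[ 0.4586 -0.1532] [0.1562 0.1   ] 81.2958984375
[ 0.4662 -0.1458] [0.1546 0.099 ] 81.2958984375
[ 0.5093 -0.4348] [0.0671 0.1023] 6.185004711151123
[ 0.5164 -0.4246] [0.0665 0.1013] 6.185006618499756
```

View pics/s11.png

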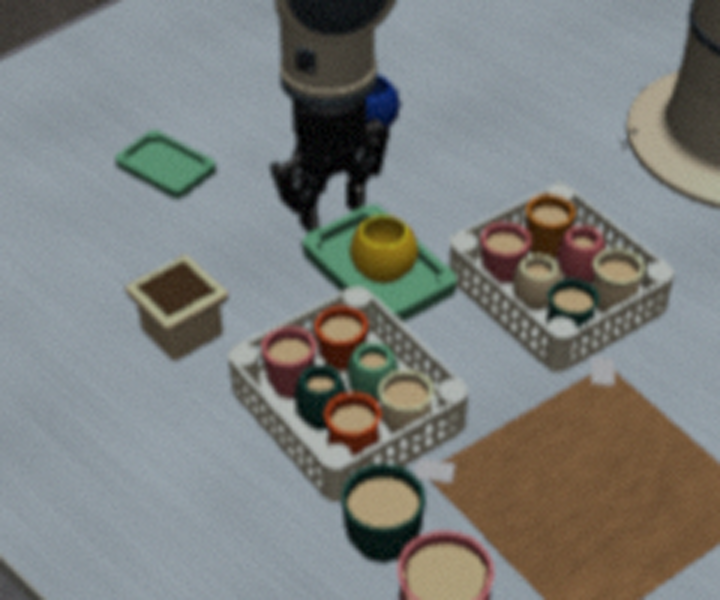

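>>> play_rows(
  targets=[
    [[0.003, 0, 0], 0],
    [[0.004, 0, 0], 0],
    [[0.005, 0, 0], 0],
    [[0.005, 0, 0], 0],
    [[0.005, 0, 0], 0],
  ],
)

```text
clock: 16.25
position: [0.4491, -0.2106, 0.0143]
ee_rot: [180.0, 0.0, 80.3]
wrist_force: [0.1, -5.7, 1.2]
width: 0.0499
```

>>> play_rows(
  targets=[
    [[0.005, 0, 0], 0],
    [[0.005, 0, 0], 0],
    [[0.005, 0, 0], 0],
    [[0.005, 0, 0], 0],
    [[0.005, 0, 0], 0],
  ],
)

```text
clock: 16.75
position: [0.4533, -0.1859, 0.0143]
ee_rot: [180.0, 0.0, 80.3]
wrist_force: [-0.0, -5.4, 1.6]
width: 0.0499
```

>>> play_rows(
  targets=[
    [[0.005, 0, 0], 0],
    [[0.005, 0, 0], 0],
    [[0.005, 0, 0], 0],
    [[0.004, 0, 0], 0],
    [[0.003, 0, 0], 0],
  ],
)

```text
clock: 17.25
position: [0.457, -0.1642, 0.0143]
ee_rot: [180.0, 0.0, 80.3]
wrist_force: [-1.4, -5.3, 2.3]
width: 0.0502
```

```bash
python3 -c "
from h import *
scn('s12')"
```

```text
[ 0.5096 -0.4355] [0.0675 0.1005] 6.185004234313965
[ 0.5167 -0.4253] [0.0669 0.0995] 6.1850056648254395
[ 0.4665 -0.0372] [0.0629 0.0805] 80.82122039794922
[ 0.474 -0.031] [0.0623 0.0797] 80.82122039794922
```

View pics/s12.png

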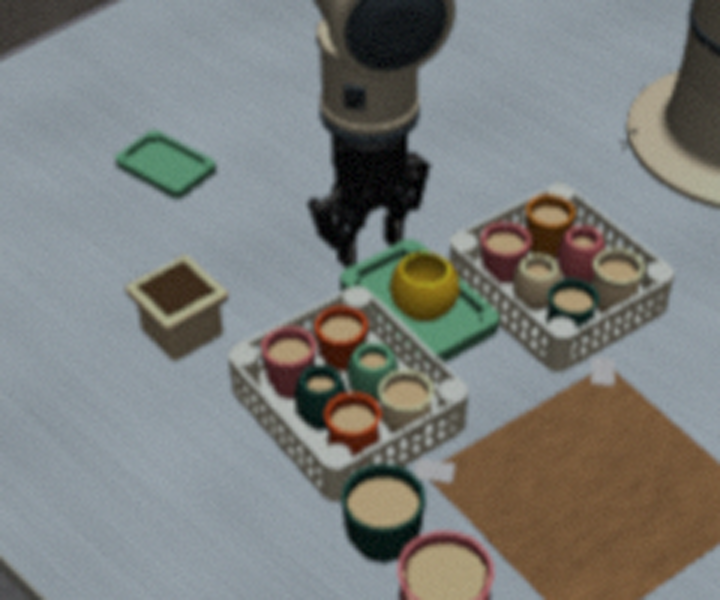

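Run:
```python
from h import *
im=cv2.cvtColor(cams.capture('scene'),cv2.COLOR_RGB2BGR)
c=cv2.resize(im[130:190,270:340],None,fx=10,fy=10,interpolation=cv2.INTER_CUBIC)
cv2.imwrite('pics/kn.png',np.clip(c.astype(float)*1.8,0,255).astype(np.uint8))
```

```text
(no output)
```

View pics/kn.png

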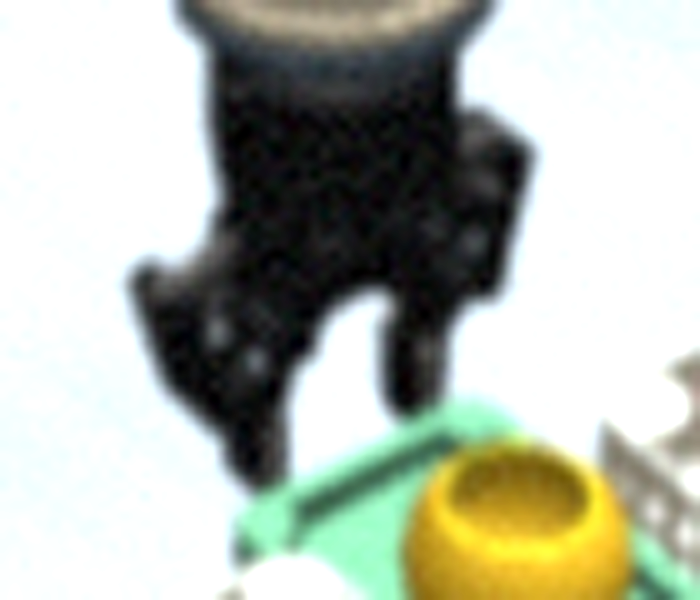

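Run:
```python
from h import *
tcp=telemetry.get_obs()['position']; print(tcp)
ex=np.array([.9857,-.1685]);ey=np.array([.1685,.9857])
T=cams.calibration('scene')['extrinsics'];o=T[:3,3]
for n,p in dict(Lknuck_top=(135,275),Lmid=(155,360),Llow=(215,430),Ltip_out=(235,480),Ltip_in=(280,480),Rknuck=(530,150),Rlow=(495,295),Rlow2=(440,310),Rtip_out=(440,400),Rtip_in=(390,400)).items():
    uv=np.array(p)/10+[270,130]-.45
    g=np.r_[ray('scene',[uv],0)[0],0]; d=g-o
    for dv in (-.011,.011):
        t=((tcp[:2]-o[:2])@ey+dv)/(d[:2]@ey); P=o+t*d
        print(n,dv,'u %.3f z %.3f'%((P[:2]-tcp[:2])@ex,P[2]),end=' | ')
    print()
```

```text
[ 0.4569 -0.1639  0.0142]
Lknuck_top -0.011 u 0.065 z 0.108 | Lknuck_top 0.011 u 0.079 z 0.131 | 
Lmid -0.011 u 0.059 z 0.072 | Lmid 0.011 u 0.074 z 0.095 | 
Llow -0.011 u 0.038 z 0.031 | Llow 0.011 u 0.053 z 0.056 | 
Ltip_out -0.011 u 0.031 z 0.006 | Ltip_out 0.011 u 0.046 z 0.031 | 
Ltip_in -0.011 u 0.014 z -0.004 | Ltip_in 0.011 u 0.029 z 0.022 | 
Rknuck -0.011 u -0.084 z 0.084 | Rknuck 0.011 u -0.066 z 0.107 | 
Rlow -0.011 u -0.071 z 0.030 | Rlow 0.011 u -0.054 z 0.055 | 
Rlow2 -0.011 u -0.049 z 0.035 | Rlow2 0.011 u -0.032 z 0.060 | 
Rtip_out -0.011 u -0.050 z -0.004 | Rtip_out 0.011 u -0.033 z 0.022 | 
Rtip_in -0.011 u -0.030 z 0.007 | Rtip_in 0.011 u -0.013 z 0.032 |
```

>>> play_rows(
  targets=[
    [[-0.004, 0, 0], 0],
    [[0, 0, 0], 0],
    [[0, 0, 0], 0],
    [[0, 0, 0], 0],
  ],
  jaw=0.02,
)

```text
clock: 17.75
position: [0.4562, -0.1682, 0.0142]
ee_rot: [-180.0, -0.0, 80.3]
wrist_force: [-0.2, -0.5, -0.3]
width: 0.0204
```

>>> play_rows(
  targets=[
    [[0.002, 0, 0], 0],
    [[0.003, 0, 0], 0],
    [[0.004, 0, 0], 0],
    [[0.005, 0, 0], 0],
    [[0.005, 0, 0], 0],
  ],
)

```text
clock: 18.25
position: [0.4596, -0.1491, 0.0143]
ee_rot: [180.0, 0.0, 80.3]
wrist_force: [0.3, -3.0, -1.2]
width: 0.02
```

>>> play_rows(
  targets=[
    [[0.005, 0, 0], 0],
    [[0.005, 0, 0], 0],
    [[0.005, 0, 0], 0],
    [[0.005, 0, 0], 0],
    [[0.005, 0, 0], 0],
  ],
)

```text
clock: 18.75
position: [0.4637, -0.1244, 0.0143]
ee_rot: [-180.0, -0.0, 80.3]
wrist_force: [-0.8, -3.9, -1.8]
width: 0.02
```

>>> play_rows(
  targets=[
    [[0.005, 0, 0], 0],
    [[0.005, 0, 0], 0],
    [[0.005, 0, 0], 0],
    [[0.004, 0, 0], 0],
    [[0.003, 0, 0], 0],
  ],
)

```text
clock: 19.25
position: [0.4674, -0.1028, 0.0143]
ee_rot: [-180.0, -0.0, 80.3]
wrist_force: [-0.4, -3.2, -0.8]
width: 0.0203
```

```bash
python3 -c "
from h import *
scn('s13')"
```

```text
[ 0.4712 -0.0212] [0.159  0.0891] 77.18905639648438
[ 0.4787 -0.0151] [0.1574 0.0882] 77.18912506103516
[ 0.5093 -0.4356] [0.0669 0.1006] 6.185004711151123
[ 0.5164 -0.4254] [0.0662 0.0997] 6.1850056648254395
```

View pics/s13.png

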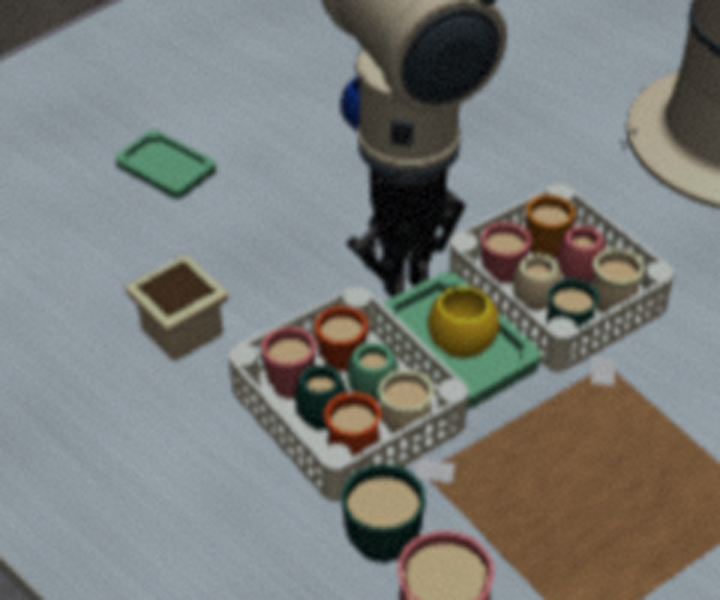

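>>> play_rows(
  targets=[
    [[0.003, 0, 0], 0],
    [[0.004, 0, 0], 0],
    [[0.005, 0, 0], 0],
    [[0.005, 0, 0], 0],
    [[0.005, 0, 0], 0],
  ],
)

```text
clock: 19.8
position: [0.4712, -0.081, 0.0143]
ee_rot: [-180.0, 0.0, 80.3]
wrist_force: [-0.2, -3.7, -0.2]
width: 0.0199
```

>>> play_rows(
  targets=[
    [[0.005, 0, 0], 0],
    [[0.005, 0, 0], 0],
    [[0.005, 0, 0], 0],
    [[0.005, 0, 0], 0],
    [[0.005, 0, 0], 0],
  ],
)

```text
clock: 20.3
position: [0.4754, -0.0564, 0.0143]
ee_rot: [-180.0, 0.0, 80.3]
wrist_force: [0.0, -3.8, 0.2]
width: 0.0199
```

>>> play_rows(
  targets=[
    [[0.005, 0, 0], 0],
    [[0.005, 0, 0], 0],
    [[0.005, 0, 0], 0],
    [[0.004, 0, 0], 0],
    [[0.003, 0, 0], 0],
  ],
)

```text
clock: 20.8
position: [0.4791, -0.0348, 0.0143]
ee_rot: [-180.0, -0.0, 80.3]
wrist_force: [-1.0, -4.1, -0.3]
width: 0.0199
```

```bash
python3 -c "
from h import *
scn('s14')"
```

```text
[0.4906 0.0453] [0.1574 0.1001] 79.49757385253906
[0.4979 0.0507] [0.1558 0.0991] 79.49750518798828
[ 0.5095 -0.4357] [0.0666 0.1008] 6.779217720031738
[ 0.5166 -0.4256] [0.0659 0.0998] 6.77923583984375
```

View pics/s14.png

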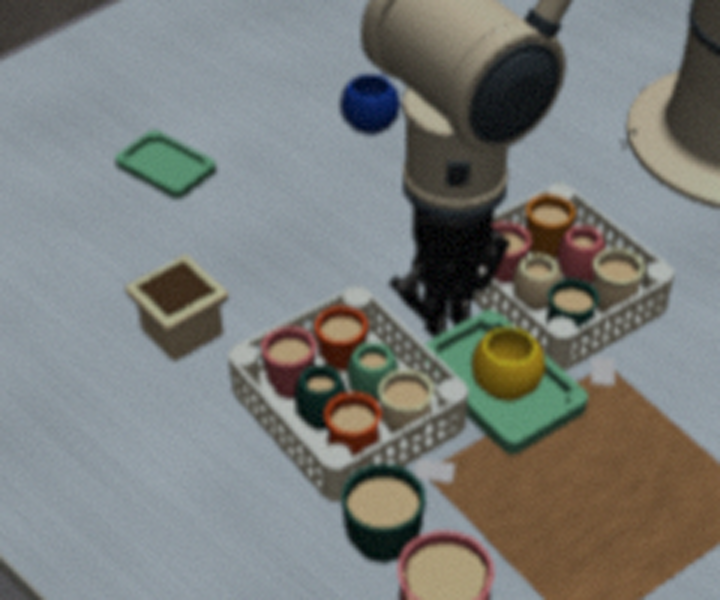

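>>> play_rows(
  targets=[
    [[0.003, 0, 0], 0],
    [[0.004, 0, 0], 0],
    [[0.005, 0, 0], 0],
    [[0.005, 0, 0], 0],
    [[0.005, 0, 0], 0],
  ],
)

```text
clock: 21.35
position: [0.4828, -0.013, 0.0143]
ee_rot: [-180.0, -0.0, 80.3]
wrist_force: [-0.4, -4.6, 0.0]
width: 0.02
```

>>> play_rows(
  targets=[
    [[0.005, 0, 0], 0],
    [[0.005, 0, 0], 0],
    [[0.005, 0, 0], 0],
    [[0.005, 0, 0], 0],
    [[0.005, 0, 0], 0],
  ],
)

```text
clock: 21.85
position: [0.487, 0.0116, 0.0143]
ee_rot: [-180.0, -0.0, 80.3]
wrist_force: [-0.8, -4.7, 0.0]
width: 0.0196
```

>>> play_rows(
  targets=[
    [[0.005, 0, 0], 0],
    [[0.005, 0, 0], 0],
    [[0.005, 0, 0], 0],
    [[0.005, 0, 0], 0],
    [[0.005, 0, 0], 0],
  ],
)

```text
clock: 22.35
position: [0.4912, 0.0363, 0.0143]
ee_rot: [-180.0, 0.0, 80.3]
wrist_force: [-0.9, -5.0, 1.0]
width: 0.0198
```

>>> play_rows(
  targets=[
    [[0.005, 0, 0], 0],
    [[0.005, 0, 0], 0],
    [[0.005, 0, 0], 0],
    [[0.004, 0, 0], 0],
    [[0.003, 0, 0], 0],
  ],
)

```text
clock: 22.85
position: [0.495, 0.0579, 0.0143]
ee_rot: [180.0, -0.0, 80.3]
wrist_force: [-0.7, -4.2, 1.6]
width: 0.0198
```

```bash
python3 -c "
from h import *
scn('s15')"
```

```text
[0.5079 0.1391] [0.1552 0.1008] 79.89798736572266
[0.515  0.1436] [0.1537 0.0998] 79.89797973632812
[ 0.5096 -0.4356] [0.0669 0.1006] 6.7837233543396
[ 0.5168 -0.4255] [0.0662 0.0996] 6.78375244140625
```

View pics/s15.png

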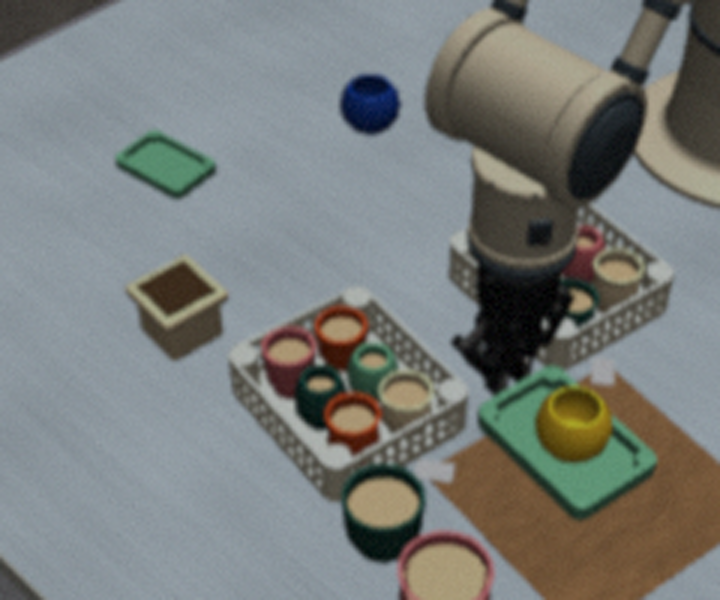

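>>> play_rows(
  targets=[
    [[0.003, 0, 0], 0],
    [[0.004, 0, 0], 0],
    [[0.005, 0, 0], 0],
    [[0.005, 0, 0], 0],
    [[0.005, 0, 0], 0],
  ],
)

```text
clock: 23.4
position: [0.4986, 0.0795, 0.0143]
ee_rot: [-180.0, 0.0, 80.3]
wrist_force: [-0.1, -5.1, 1.0]
width: 0.0201
```

>>> play_rows(
  targets=[
    [[0.005, 0, 0], 0],
    [[0.005, 0, 0], 0],
    [[0.005, 0, 0], 0],
    [[0.004, 0, 0], 0],
    [[0.003, 0, 0], 0],
  ],
)

```text
clock: 23.9
position: [0.5024, 0.1013, 0.0143]
ee_rot: [180.0, 0.0, 80.3]
wrist_force: [-0.6, -4.5, 0.5]
width: 0.02
```

>>> play_rows(
  targets=[
    [[0.002, 0, 0], 0],
    [[0.001, 0, 0], 0],
    [[0, 0, 0], 0],
    [[-0.006, 0, 0], 0],
    [[-0.014, 0, 0], 0],
  ],
)

```text
clock: 24.4
position: [0.4996, 0.0841, 0.0143]
ee_rot: [180.0, -0.0, 80.4]
wrist_force: [0.5, 0.4, 0.1]
width: 0.02
```

>>> play_rows(
  targets=[
    [[-0.02, 0, -0.02], 0],
    [[0, 0, -0.045], 0],
    [[0, 0, -0.045], 0],
    [[0, 0, -0.04], 0],
  ],
)

```text
clock: 24.8
position: [0.4957, 0.0632, 0.1662]
ee_rot: [180.0, -0.0, 80.2]
wrist_force: [0.9, 0.2, -0.6]
width: 0.0199
```

>>> play_rows(
  targets=[
    [[-0.045, 0, 0], 0],
    [[-0.045, 0, 0], 0],
    [[-0.045, 0, 0], 0],
    [[-0.045, 0, 0], 0],
    [[-0.045, 0, 0], 0],
  ],
)

```text
clock: 25.3
position: [0.4569, -0.1598, 0.1643]
ee_rot: [180.0, -0.0, 80.3]
wrist_force: [0.5, 0.9, 0.7]
width: 0.0197
```

>>> play_rows(
  targets=[
    [[-0.045, 0, 0], 0],
    [[-0.045, 0, 0], 0],
    [[-0.045, 0, 0], 0],
    [[-0.03, 0, 0], 0],
    [[0, 0, 0], 0],
  ],
)

```text
clock: 25.8
position: [0.429, -0.3243, 0.1642]
ee_rot: [179.9, 0.1, 80.1]
wrist_force: [-0.9, 0.3, 0.1]
width: 0.0199
```

```bash
python3 -c "
from h import *
scn('s16');tray('t16')"
```

```text
[0.516  0.1879] [0.1519 0.1008] 80.54206848144531
[0.523  0.1919] [0.1504 0.0998] 80.54207611083984
[ 0.5093 -0.4358] [0.0673 0.1008] 6.455077648162842
[ 0.5164 -0.4256] [0.0666 0.0998] 6.455154895782471
[0.5184 0.1928] [0.1517 0.1003] 80.2622299194336 [0.5165 0.1873] [0.1484 0.0981] 80.26226043701172
[ 0.516  -0.4381] [0.045  0.0926] 7.033428192138672 [ 0.5141 -0.4297] [0.044  0.0905] 7.03349494934082
25.9 [ 0.4292 -0.3207  0.164 ] [-179.9721   -0.0327   80.1749] [ 0.1343  0.1053 -0.0242] 0.020032821660315697
```

View pics/t16.png

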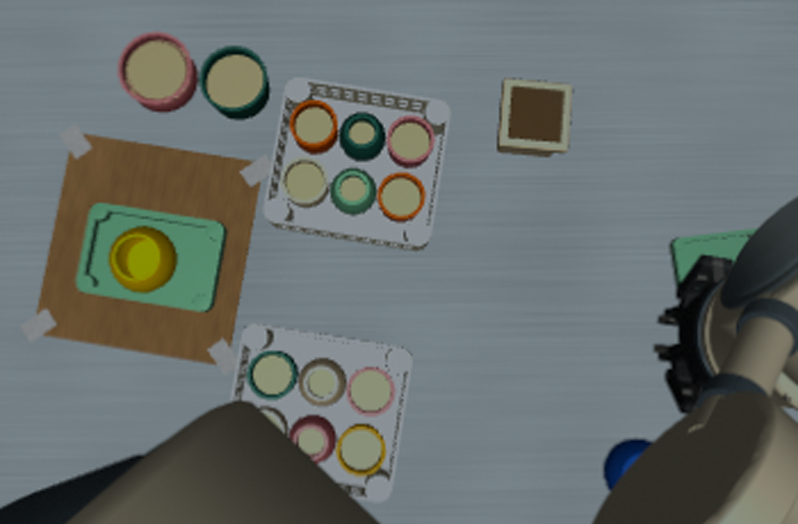

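View pics/s16.png

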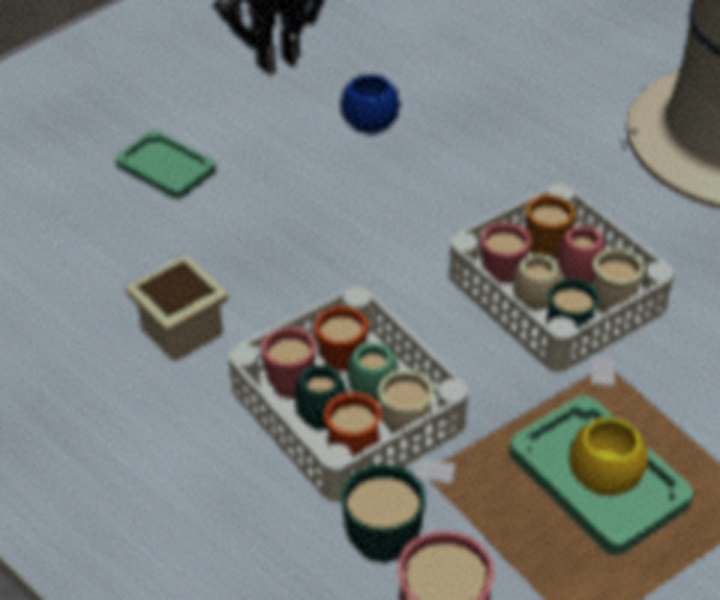

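The tray lies wholly on the pad: at crop (150,257) in the top view, with margins of about 20 mm or more on every side. The pot is upright in it, the bystanders have not moved, and the arm is clear.

```bash
python3 -c "
from station import ticket
print(ticket.finish_job())"
```

```text
the job is handed in; nothing more can be done
None
```

I pushed the tray through the gap between the baskets onto the brown pad and handed the job in at about 26 s of the 72 s allowed; no verdict was reported.

**Pushes:** The tray started about 15° off the gap's direction. I squared it with side pushes and a two-finger push on its rear wall. Then I pushed it through from the rear at about 50 mm/s.

**Correction on the way:** The first rear push drifted the tray about 9 mm sideways, and I fixed that with one push on its other side. Before the fingers entered the gap I narrowed them from 50 mm to 20 mm, because their linkage looked too wide for it.

**Last checks:**
- **Tray:** centre about (0.517, 0.19), turned about −9.7° like the pad, so by my estimate every edge is about 20 mm or more inside the pad.
- **Pots:** the yellow pot stood upright in the tray, and the pink bowl, green pot and planter looked unmoved in the pictures.
- **Forces:** horizontal push forces stayed near 7 N or below. Vertical readings stayed under about 3 N, apart from one of about 10 N in free air while the arm was moving.
- **Arm:** it was clear of everything.

The two cameras agreed on the tray's position to about 5 mm and on its angle to under 1°. No check failed.

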